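# Nest a set of handled pans, handles fanned, and lid the stack

## Robot

A 6-joint arm with a two-finger parallel gripper is mounted at the origin on a cart in front of the work surface, level with it; the furniture and walls round the work are solid. World frame = base frame: x ahead of the robot, y to its left, z up, the work surface at z = 0. Lengths are in m, angles in rad, forces in N, time in s.
With the tool pointing down it reaches from about 0.35 to 0.775 m from the base axis. Payload 7.3 kg.
Tool frame: the origin (TCP) lies between the finger pads; the fingertips stand 8 mm ahead of it and the grasp point (between the pads) lies 11 mm behind it (robot.nose_length is the distance from the TCP to the fingertips, in m); z points along the fingers, y is the line along which they close (so a half turn about z gives the same grasp; the last joint's range is limited). The gripper opens to 92 mm and grips with 3 to 60 N. Pads are 19 mm wide; open, the fingers measure 130 mm over their backs; the gripper's body (75 mm by 190 mm) begins 47 mm behind the grasp point.
Start: joints at [-1.495, 0.342, 1.524, -0, 1.275, -0.146], TCP at [0.116, -0.512, 0.235] pointing down, gripper open.
Joint ranges: [-2.53, 2.53], [-0.77, 2.02], [0.04, 2.7], [-1, 4.14], [0.28, 2.66], [-3.11, 3.11]. Speed limits (rad/s): [2.57, 2.57, 3.14, 3.14, 3.14, 3.14].

## Interface

Orientations are given as [roll, pitch, yaw] about the fixed x, y, z axes, in that order (R = Rz(yaw) Ry(pitch) Rx(roll)).
In Python, from cell import robot gives the robot as it stands. The module is installed in compiled form; this text tells all that it offers.
- The arm moves only by the shell command python3 -m jog 'ROWS' [FORCE]. ROWS is JSON, a list that holds one entry, the list of rows, each a list of 5 numbers: the gripper's target within -1 to 1 (fully open at 1, half-way at 0, shut at -1), then the shift along the tool's x, y, z in m, then the turn about the tool's z in rad. A call has 1 to 5 rows; each row is the pose to reach, as a shift and turn from the pose commanded when the call began, along the tool's axes at that moment; what a row does not reach only later rows make up. A row lasts 1/12 s, in which the tool goes at most 41.7 mm and 7.16 degrees, less where a joint would pass 70% of its speed; a pose out of reach is approached as far as the arm can. A call with a gripper value outside its range is refused whole. The fingers move at their own pace and stop on an object; FORCE is the grip in N (left out, the last holds). Time passes only in rows, so rows that repeat a pose let the fingers close. It gives the time, the measured TCP pose, the force, the opening and the grip force at its end, in the units of the state.
- robot.observe(): the state, without advancing time (a new reading comes with each control period).
- robot.read_camera(name): name is "scene" or "top" or "wrist"; returns the picture (420x560x3 uint8, red, green, blue); there is no depth.
- robot.camera_model(name): a dict with "camera_matrix" (3x3 intrinsics, pixels), "position" and "attitude" of the camera in the world; the wrist camera has in their place "mount" (4x4, takes a point from camera to tool coordinates, whose origin is the TCP and whose axes are the flange's). Camera axes: x right, y down, z forward; pixel columns grow to the right and rows downward; lengths in m; the calibration is good to about 2 mm. A picture is of the moment at which its call begins: read the wrist's pose just before it. camera_model takes no time and is no camera call.
- robot.hand_in(): hands the job in; it is judged then, once.
The state is a dict: "time": time; "qpos": joint angles; "qvel": joint speeds; "joint_efforts": joint torques, N m; "tool_pos": TCP position; "tool_rot": TCP orientation; "contact_force": force on the tool from outside, world axes, zero at the start; "torque": the same for the moment, N m; "opening": finger opening in m; "grip_force": force on a finger pad.
Only numpy, scipy, OpenCV 4.12 (cv2) and the standard library are available. Lean on these libraries where they do the work, as an engineer would, in place of code of your own. Each camera call takes 0.05 s, during which the arm holds its last target. There are 200 camera calls.

## Task

Put the pan set away as one stack: set the large blue pan down in the middle of the round cork mat, then nest the medium yellow pan inside it, then the small red pan inside that, each sitting flat on the floor of the one below. Fan the handles like a hand of cards: each turned about an eighth of a turn (45 degrees) from the handle below it, both the same way round. Finally put the red lid on the small pan; lower everything in rather than dropping it, and leave the mug, tin and spice jar where they stand.

Things in the scene. Friction and masses are not known exactly. Their poses are not given: they have to be found in the camera images.
- large_centre (a point): centre (on the axis, half-way up, 25 mm above the underside) of the large pan: a blue enamelled round open saucepan, 110 mm outside diameter at the rim (2 mm more over the rolled rim, 102 mm at the foot), 50 mm tall, wall 2.5 mm, floor 3.5 mm thick, 280 g (+-25 %). z up along the pan's axis; the single straight handle points along this frame's -x.
- large_grip (a point): middle of the large pan's black handle grip, 105 mm from the pan's axis along its -x and 54 mm above the pan's underside; the grip is a level bar 78 mm long (72 to 150 mm from the axis), 15 mm wide, 18 mm tall, joined to the pan by a thin steel rod. Same axes as the pan. Two grips right above one another would collide when nested and keep the upper pan from seating.
- medium_centre (a point): centre (on the axis, half-way up, 27.5 mm above the underside) of the medium pan: a yellow enamelled round open saucepan, 88 mm outside diameter at the rim (2 mm more over the rolled rim, 80 mm at the foot), 55 mm tall, wall 2.5 mm, floor 3.5 mm thick, 220 g (+-25 %). z up along the pan's axis; the single straight handle points along this frame's -x.
- medium_grip (a point): middle of the medium pan's black handle grip, 105 mm from the pan's axis along its -x and 59 mm above the pan's underside; the grip is a level bar 78 mm long (72 to 150 mm from the axis), 15 mm wide, 18 mm tall, joined to the pan by a thin steel rod. Same axes as the pan. Two grips right above one another would collide when nested and keep the upper pan from seating.
- small_centre (a point): centre (on the axis, half-way up, 30 mm above the underside) of the small pan: a red enamelled round open saucepan, 66 mm outside diameter at the rim (2 mm more over the rolled rim, 58 mm at the foot), 60 mm tall, wall 2.5 mm, floor 3.5 mm thick, 170 g (+-25 %). z up along the pan's axis; the single straight handle points along this frame's -x.
- small_grip (a point): middle of the small pan's black handle grip, 105 mm from the pan's axis along its -x and 64 mm above the pan's underside; the grip is a level bar 78 mm long (72 to 150 mm from the axis), 15 mm wide, 18 mm tall, joined to the pan by a thin steel rod. Same axes as the pan. Two grips right above one another would collide when nested and keep the upper pan from seating.
- mat_top (a point): centre of the top face of the round cork mat, 124 mm diameter, 6 mm thick, fixed on the worktop; z up
- lid_knob (a point): centre of the black knob (22 mm diameter, 21 mm tall) of the small red lid; the lid's disc is 69 mm in diameter and lies flat; its lowest face is 27.5 mm below this point; a 50 mm diameter, 4 mm deep lip underneath drops loosely into the small pan's 61 mm mouth; 80 g; z up
- lid_seat (a point): centre of the underside of the lid's flange (23.5 mm below the knob's centre), which rests on the small pan's rim
- small_rim (a point): centre of the small pan's mouth, level with its rim (60 mm above its underside)
- mug: bystander: white mug, 82x114x91 mm, origin under its middle
- tin: bystander: flat round food tin, 86 mm diameter, 40 mm tall, origin under its middle
- spice_jar: bystander: spice jar with a red cap, 45 mm diameter, 108 mm tall, origin under its middle

How it is judged:
On the way, in this order (a step that is already met when the one before it is completed fails the run):
1. the large pan stands on the middle of the mat (horizontal distance between large_centre and mat_top below 0.02 m and z of large_centre in the frame of mat_top between 0.022 and 0.028 m and angle between large_centre's own z axis and vertical below 0.06 rad and contact force between the fingers and large_pan below 0.1 N), for 0.2 s.
2. the medium pan sits flat inside the large one, its handle fanned to one side (horizontal distance between large_centre and mat_top below 0.02 m and z of large_centre in the frame of mat_top between 0.022 and 0.028 m and angle between each of large_centre, medium_centre's own z axis and vertical below 0.06 rad and horizontal distance between medium_centre and large_centre below 0.013 m and z of medium_centre in the frame of large_centre between 0.003 and 0.009 m and ((y of medium_grip in the frame of large_centre above 0.04 m and x of medium_grip in the frame of large_centre below -0.03 m) or (y of medium_grip in the frame of large_centre below -0.04 m and x of medium_grip in the frame of large_centre below -0.03 m)) and contact force between the fingers and medium_pan below 0.1 N), for 0.2 s.
3. the small pan sits flat inside the medium one, its handle fanned on the same way round (horizontal distance between medium_centre and large_centre below 0.013 m and z of medium_centre in the frame of large_centre between 0.003 and 0.009 m and angle between each of medium_centre, small_centre's own z axis and vertical below 0.06 rad and horizontal distance between small_centre and medium_centre below 0.013 m and z of small_centre in the frame of medium_centre between 0.003 and 0.009 m and (((y of medium_grip in the frame of large_centre above 0.04 m and x of medium_grip in the frame of large_centre below -0.03 m) and (y of small_grip in the frame of medium_centre above 0.04 m and x of small_grip in the frame of medium_centre below -0.03 m)) or ((y of medium_grip in the frame of large_centre below -0.04 m and x of medium_grip in the frame of large_centre below -0.03 m) and (y of small_grip in the frame of medium_centre below -0.04 m and x of small_grip in the frame of medium_centre below -0.03 m))) and contact force between the fingers and small_pan below 0.1 N), for 0.2 s.
4. the lid sits on the small pan (horizontal distance between lid_seat and small_rim below 0.008 m and z of lid_seat in the frame of small_rim between -0.003 and 0.003 m and angle between lid_seat's own z axis and vertical below 0.06 rad and contact force between the fingers and lid below 0.1 N), for 0.2 s.
At the end, for the whole second after the job is handed in: Large pan upright on the mat, within 20 mm of its centre; medium level on its floor, small level on the medium's (3 mm in height, 13 mm in plan); each upper handle 25 to 70 degrees from the one below, both the same way round; lid level on the small rim within 8 mm; all at rest (horizontal distance between large_centre and mat_top below 0.02 m and z of large_centre in the frame of mat_top between 0.022 and 0.028 m and angle between each of large_centre, medium_centre, small_centre, lid_seat's own z axis and vertical below 0.06 rad and horizontal distance between medium_centre and large_centre below 0.013 m and z of medium_centre in the frame of large_centre between 0.003 and 0.009 m and horizontal distance between small_centre and medium_centre below 0.013 m and z of small_centre in the frame of medium_centre between 0.003 and 0.009 m and (((y of medium_grip in the frame of large_centre above 0.04 m and x of medium_grip in the frame of large_centre below -0.03 m) and (y of small_grip in the frame of medium_centre above 0.04 m and x of small_grip in the frame of medium_centre below -0.03 m)) or ((y of medium_grip in the frame of large_centre below -0.04 m and x of medium_grip in the frame of large_centre below -0.03 m) and (y of small_grip in the frame of medium_centre below -0.04 m and x of small_grip in the frame of medium_centre below -0.03 m))) and horizontal distance between lid_seat and small_rim below 0.008 m and z of lid_seat in the frame of small_rim between -0.003 and 0.003 m and linear speed of each of large_pan, medium_pan, small_pan, lid below 0.02 m/s); the robot touches nothing.
It fails at once if a pan or the lid is dropped into place (let fall more than about 13 mm) ((linear speed of large_pan above 0.5 m/s and horizontal distance between large_centre and mat_top below 0.03 m and contact force between the fingers and large_pan below 0.05 N) or (linear speed of medium_pan above 0.5 m/s and horizontal distance between medium_centre and large_centre below 0.03 m and contact force between the fingers and medium_pan below 0.05 N) or (linear speed of small_pan above 0.5 m/s and horizontal distance between small_centre and medium_centre below 0.03 m and contact force between the fingers and small_pan below 0.05 N) or (linear speed of lid above 0.5 m/s and horizontal distance between lid_seat and small_rim below 0.03 m and contact force between the fingers and lid below 0.05 N)).
It fails at once if the mug, tin or spice jar is moved more than 30 mm (distance of any of mug, tin, spice_jar from where it was at the start of the episode above 0.03 m).
It also fails if it takes over 72 s, if anything falls off the work surface, if the arm or the gripper's body presses on something with over 40 N, if the wrist force passes 120 N, or if a joint passes its speed limit or range.

## Working session

There is one attempt and no reset: what is moved stays moved. The work goes in short steps, Python scripts to look and compute and a shell command to move; the robot and the scene stay as the last step left them, time stands still between calls to the robot, and variables do not carry over. Pictures are saved under pics/ and viewed, at most 12 in all, crops included, and the job is handed in when it is done.

```bash
mkdir -p pics; python3 - <<'E'
from cell import robot
import cv2,numpy as np
print(robot.observe())
for n in("top","scene"):
    im=robot.read_camera(n); cv2.imwrite(f"pics/{n}0.png",im[:,:,::-1]); m=robot.camera_model(n); print(n,m)
print(robot.camera_model("wrist"))
E
```

```text
{'time': 0.0, 'qpos': array([-1.49497555e+00,  3.42740224e-01,  1.52503729e+00,  6.49187100e-08,
        1.27541530e+00, -1.46004380e-01]), 'qvel': array([-0.00144683, -0.0019426 , -0.00117633, -0.00092934,  0.00028486,
        0.00105402]), 'joint_efforts': array([-1.97648529e-03, -4.31246030e+01, -2.44224483e+01,  7.16049923e-02,
        5.58900239e-02, -1.06478396e-04]), 'tool_pos': array([ 0.1154936 , -0.511719  ,  0.23402881]), 'tool_rot': array([-3.14000952e+00, -2.32863681e-04,  2.21824950e-01]), 'contact_force': array([0.23140664, 0.1802451 , 0.62701897]), 'torque': array([ 0.01015139, -0.02555136,  0.02014991]), 'grip_force': 0.0, 'opening': 0.09160581033900228}
top {'camera_matrix': array([[482.88144176,   0.        , 272.49361071],
       [  0.        , 482.88144176, 210.64255936],
       [  0.        ,   0.        ,   1.        ]]), 'position': array([ 0.44766423, -0.16108463,  1.25704749]), 'attitude': array([-3.05015081, -0.01416998, -1.59237664])}
scene {'camera_matrix': array([[486.78356751,   0.        , 286.95206333],
       [  0.        , 486.78356751, 207.80128122],
       [  0.        ,   0.        ,   1.        ]]), 'position': array([-0.00686741,  0.70285268,  0.57058813]), 'attitude': array([-2.02537791,  0.00646069, -2.55048161])}
{'camera_matrix': array([[349.46613822,   0.        , 282.34990972],
       [  0.        , 349.46613822, 211.78733339],
       [  0.        ,   0.        ,   1.        ]]), 'mount': array([[-5.68886409e-04, -9.53425093e-01, -3.01629356e-01,
         8.12248060e-02],
       [ 9.99999654e-01, -7.25591431e-04,  4.07489730e-04,
        -8.06787038e-04],
       [-6.07370610e-04, -3.01629020e-01,  9.53425176e-01,
        -1.49815082e-01],
       [ 0.00000000e+00,  0.00000000e+00,  0.00000000e+00,
         1.00000000e+00]])}
```

View pics/top0.png

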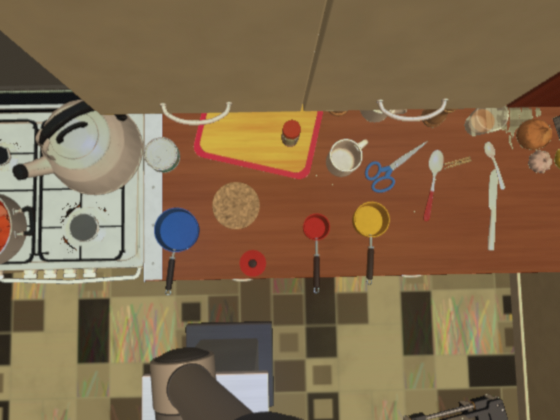

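View pics/scene0.png

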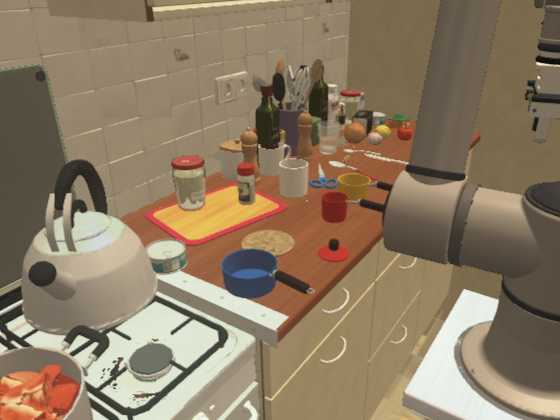

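The top view shows blue pan at (177,230), red pan (316,227), yellow pan (371,219), lid (253,263) and mat (236,205). All the handles point down-image, towards the robot. The tin is at (162,153), the jar at (291,132) and the mug at (347,155).

```bash
cat > h.py <<'E'
from cell import robot
import cv2,numpy as np
from scipy.spatial.transform import Rotation as Ro
from scipy.optimize import least_squares
def cam(n):
    m=robot.camera_model(n)
    if n!="wrist": return m["camera_matrix"],Ro.from_euler("xyz",m["attitude"]).as_matrix(),m["position"]
    s=robot.observe(); R=Ro.from_euler("xyz",s["tool_rot"]).as_matrix(); M=m["mount"]
    return m["camera_matrix"],R@M[:3,:3],s["tool_pos"]+R@M[:3,3]
def ray(c,px,z):
    K,R,p=c; px=np.atleast_2d(px).astype(float)
    d=np.c_[px,np.ones(len(px))]@np.linalg.inv(K).T@R.T
    return (p+d*((z-p[2])/d[:,2])[:,None])[:,:2]
def hsv(im): return cv2.cvtColor(im,cv2.COLOR_RGB2HSV)
HUE={"blue":(100,125),"yellow":(18,32),"red":(172,8)}
def cmask(im,col,smin=150,vmin=50):
    h=hsv(im); lo,hi=HUE[col]; H=h[...,0]
    m=((H>=lo)&(H<=hi)) if lo<hi else ((H>=lo)|(H<=hi))
    return (m&(h[...,1]>smin)&(h[...,2]>vmin)).astype(np.uint8)
def blobs(m,amin=100):
    cs,_=cv2.findContours(m,cv2.RETR_EXTERNAL,cv2.CHAIN_APPROX_NONE)
    return [c for c in cs if cv2.contourArea(c)>amin]
def circ(c,cont,z,r=None):
    """rim circle centre at plane z from contour, far-side arc only"""
    P=ray(c,cont[:,0,:],z); ctr=P.mean(0)
    for _ in range(4):
        u=ctr-c[2][:2]; u=u/(np.linalg.norm(u)+1e-9)
        Q=P[(P-ctr)@u>0.1*0.03]
        f=least_squares(lambda v:np.hypot(*(Q-v[:2]).T)-(v[2] if r is None else r),[*ctr,r or .05],loss="soft_l1",f_scale=.002)
        ctr=f.x[:2]
    return ctr,f.x[2],np.sqrt(np.mean(f.fun**2))
def handle(c,im,ctr,z,r0=.075,r1=.14,vmax=60,smax=None,guess=np.pi):
    """handle direction: dark pixels in annulus about ctr on plane z"""
    v,u=np.nonzero(hsv(im)[...,2]<vmax); P=ray(c,np.c_[u,v],z)-ctr
    r=np.hypot(*P.T); a=(np.arctan2(P[:,1],P[:,0])-guess+np.pi)%(2*np.pi)-np.pi
    k=(r>r0)&(r<r1)&(abs(a)<.5); a0=np.median(a[k])
    k&=abs(a-a0)*r<.012
    return (a[k]*r[k]).sum()/r[k].sum()+guess,k.sum(),r[k].min(),r[k].max()
E
python3 - <<'E'
from h import *
im=cv2.cvtColor(cv2.imread("pics/top0.png"),cv2.COLOR_BGR2RGB); c=cam("top")
for n,col,box,z,r,zg in [("L","blue",(130,200,220,260),.05,.056,.054),("M","yellow",(350,195,395,245),.055,.045,.059),("S","red",(300,210,335,245),.06,.034,.064),("lid","red",(235,245,272,282),.006,.0345,0)]:
    x0,y0,x1,y1=box; m=cmask(im,col); q=np.zeros_like(m); q[y0:y1,x0:x1]=m[y0:y1,x0:x1]
    b=max(blobs(q),key=cv2.contourArea)
    ctr,_,e=circ(c,b,z,r); _,rf,_=circ(c,b,z)
    print(n,ctr.round(4),rf.round(4),e.round(4),end=" ")
    if zg:
        a=handle(c,im,ctr,zg,r1=.125); g=ctr+.105*np.array([np.cos(a[0]),np.sin(a[0])]); print("ang",np.degrees(a[0]).round(1),a[1:],"grip",g.round(4),np.hypot(*g))
    else: print()
h=hsv(im); q=np.zeros(h.shape[:2],np.uint8); print(h[205,236],h[205,205],h[240,100+160])
for nm,p,z in [("mat",(236,205),.006),("tin",(162,153),.04),("mug",(345,156),.09),("jar",(291,129),.108),("edge",(236,278),0)]: print(nm,ray(c,[p],z))
m=((h[...,1]<170)&(h[...,2]>70)).astype(np.uint8); q[175:238,208:265]=m[175:238,208:265]
b=max(blobs(cv2.morphologyEx(q,cv2.MORPH_CLOSE,np.ones((5,5)))),key=cv2.contourArea); print(cv2.minEnclosingCircle(ray(c,b[:,0],.006).astype(np.float32)))
E
```

```text
L [0.51   0.0436] 0.0459 0.0051 ang 161.8 (np.int64(98), np.float64(0.07569494008520347), np.float64(0.12489742914616829)) grip [0.4102 0.0764] 0.4172994404242601
M [ 0.5306 -0.4257] 0.0434 0.0009 ang 174.1 (np.int64(35), np.float64(0.07678339759435847), np.float64(0.12370160902428005)) grip [ 0.4262 -0.4149] 0.5948126227542996
S [ 0.5154 -0.2877] 0.0344 0.0007 ang 176.0 (np.int64(42), np.float64(0.07562004359325859), np.float64(0.1246928129542802)) grip [ 0.4106 -0.2804] 0.4972201530813564
lid [ 0.4275 -0.1261] 0.0352 0.0008 
[ 17 124 142] [ 10 159 130] [ 10 163 130]
mat [[ 0.57864994 -0.08665942]]
tin [[0.71221282 0.09789906]]
mug [[ 0.68553648 -0.36103952]]
jar [[ 0.75082845 -0.22887757]]
edge [[ 0.39006205 -0.08352345]]
((0.5764526128768921, -0.08625884354114532), 0.10932553559541702)
```

```bash
cat >> h.py <<'E'
def plan(x,y,z,yaw):
    """print tool-frame shift/turn from the measured pose to TCP target (world), yaw in deg"""
    s=robot.observe(); R=Ro.from_euler("xyz",s["tool_rot"]).as_matrix()
    d=R.T@(np.array([x,y,z])-s["tool_pos"]); t=-(np.radians(yaw)-s["tool_rot"][2]); t=(t+np.pi/2)%np.pi-np.pi/2
    print("t",round(float(s["time"]),2),"tcp",s["tool_pos"].round(4),"yaw",np.degrees(s["tool_rot"][2]).round(2),"SHIFT",d.round(4),"TURN",round(t,4))
E
python3 -m jog '[[[0,0.036,-0.01,0,0],[0,0.072,-0.02,0,0],[0,0.108,-0.03,0,0],[0,0.144,-0.04,0,0],[0,0.18,-0.05,0,0]]]'
python3 -m jog '[[[0,0.036,-0.01,0,0],[0,0.072,-0.02,0,0],[0,0.108,-0.03,0,0]]]'
python3 -m jog '[[[0,0.012,-0.037,0,0],[0,0.024,-0.074,0,0],[0,0.036,-0.111,0,0],[0,0.048,-0.148,0,0],[0,0.06,-0.185,0,0]]]'
python3 -m jog '[[[0,0.012,-0.037,0,0.107],[0,0.024,-0.074,0,0.214],[0,0.036,-0.111,0,0.321],[0,0.048,-0.148,0,0.428],[0,0.06,-0.185,0,0.535]]]'
python3 -m jog '[[[0,0,0,0,0],[0,0,0,0,0]]]'
python3 - <<'E'
from h import *
c=cam("wrist"); im=robot.read_camera("wrist"); cv2.imwrite("pics/w1.png",im[:,:,::-1])
m=cmask(im,"blue",90,40); b=max(blobs(m),key=cv2.contourArea)
for r in (.056,None): print(circ(c,b,.05,r))
ctr,_,_=circ(c,b,.05,.056); a=handle(c,im,ctr,.063,guess=2.9); print(np.degrees(a[0]),a[1:])
g=ctr+.09*np.array([np.cos(a[0]),np.sin(a[0])]); print(g); plan(*g,.043,np.degrees(a[0])-180)
E
```

```text
time: 0.52
tool_pos: [0.2813, -0.4226, 0.2344]
tool_rot: [-3.141, 0.0, 0.221]
contact_force: [-0.3, -1.0, -0.4]
opening: 0.0631
grip_force: 0.0
time: 0.77
tool_pos: [0.3802, -0.3694, 0.2345]
tool_rot: [-3.141, 0.0, 0.222]
contact_force: [0.1, -1.8, -1.0]
opening: 0.0469
grip_force: 0.0
time: 1.18
tool_pos: [0.3963, -0.1752, 0.2343]
tool_rot: [-3.141, 0.0, 0.222]
contact_force: [1.8, 0.0, 0.4]
opening: 0.0456
grip_force: 0.0
time: 1.6
tool_pos: [0.413, 0.0015, 0.2346]
tool_rot: [3.142, 0.0, -0.289]
contact_force: [1.4, 0.4, 0.1]
opening: 0.0456
grip_force: 0.0
time: 1.77
tool_pos: [0.4132, 0.0011, 0.2345]
tool_rot: [3.141, 0.0, -0.279]
contact_force: [-0.3, -0.4, -0.0]
opening: 0.046
grip_force: 0.0
(array([0.51428423, 0.06069309]), np.float64(0.056), np.float64(0.0006169566103528869))
(array([0.51474728, 0.06230782]), np.float64(0.05466051191694652), np.float64(0.0002577564783791247))
172.91860247528265 (np.int64(647), np.float64(0.07516654694509668), np.float64(0.13994459140450805))
[0.42497074 0.07178822]
t 1.82 tcp [ 4.133e-01 -1.000e-04  2.345e-01] yaw -16.07 SHIFT [-0.0086 -0.0724  0.1915] TURN -0.1569
```

View pics/w1.png

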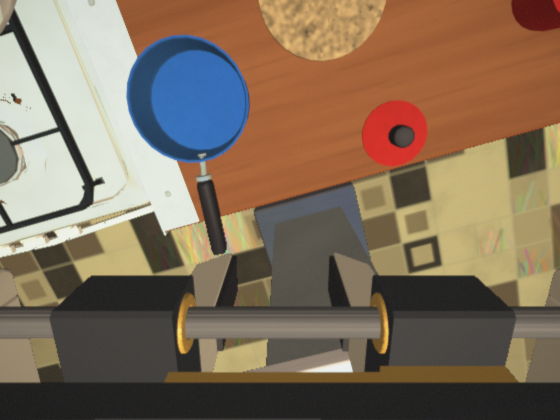

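The wrist view shows the blue pan at (190,98), with its handle running from (204,175) to (220,250), and the lid at (394,133). Next I'll grip the blue handle.

```bash

python3 -m jog '[[[0,-0.004,-0.036,0.02,-0.08],[0,-0.0086,-0.0724,0.04,-0.157],[0,-0.0086,-0.0724,0.08,-0.157],[0,-0.0086,-0.0724,0.12,-0.157],[0,-0.0086,-0.0724,0.12,-0.157]]]'
python3 - <<'E'
from h import *
c=cam("wrist"); im=robot.read_camera("wrist")
m=cmask(im,"blue",90,40); b=max(blobs(m),key=cv2.contourArea)
ctr=np.array([.5145,.0615]); print(circ(c,b,.05,.056)[0])
a=handle(c,im,ctr,.063,guess=2.9); print(np.degrees(a[0]),a[1:])
g=ctr+.09*np.array([np.cos(a[0]),np.sin(a[0])]); plan(*g,.043,np.degrees(a[0])-180)
E
```

```text
time: 2.23
tool_pos: [0.4212, 0.0707, 0.109]
tool_rot: [3.14, 0.013, -0.127]
contact_force: [-0.8, -0.0, -0.8]
opening: 0.0459
grip_force: 0.0
[0.51357401 0.0610694 ]
171.59261761202205 (np.int64(1535), np.float64(0.07500354928458615), np.float64(0.13997410580711192))
t 2.28 tcp [0.4231 0.0705 0.1122] yaw -7.32 SHIFT [ 0.0025 -0.0045  0.0691] TURN 0.019
```

```bash

python3 -m jog '[[[0,0.002,-0.003,0.03,0.01],[0,0.002,-0.003,0.06,0.01],[0,0.002,-0.003,0.0705,0.01],[0,0.002,-0.003,0.0705,0.01]]]' 
python3 -m jog '[[[-1,0,0,0,0],[-1,0,0,0,0],[-1,0,0,0,0],[-1,0,0,0,0],[-1,0,0,0,0]]]' 50
python3 -m jog '[[[-1,0,0,-0.01,0],[-1,0,0,-0.03,0],[-1,0,0,-0.05,0],[-1,0,0,-0.05,0],[-1,0,0,-0.05,0]]]' 50
python3 - <<'E'
from h import *
c=cam("wrist"); im=robot.read_camera("wrist"); cv2.imwrite("pics/w2.png",im[:,:,::-1])
s=robot.observe(); print(s["torque"],s["contact_force"],s["grip_force"],s["opening"])
th=np.radians(215); mat=np.array([.577,-.086]); g=mat+.09*np.array([np.cos(th),np.sin(th)]); plan(*g,.1,35)
E
```

```text
time: 2.62
tool_pos: [0.4281, 0.0731, 0.0442]
tool_rot: [3.141, 0.001, -0.139]
contact_force: [-0.3, 0.5, 0.2]
opening: 0.0456
grip_force: 0.0
time: 3.03
tool_pos: [0.4285, 0.0742, 0.0451]
tool_rot: [-3.141, -0.002, -0.137]
contact_force: [1.1, -0.2, -0.1]
opening: 0.0174
grip_force: 0.0
time: 3.45
tool_pos: [0.4282, 0.0744, 0.0946]
tool_rot: [-3.141, -0.002, -0.137]
contact_force: [-0.1, -0.4, -3.5]
opening: 0.0145
grip_force: 50.0
[0.1054168  0.26985894 0.00335768] [ 0.30085588 -0.13771539 -2.69239299] 49.99736487865448 0.014744115498989057
t 3.5 tcp [0.4274 0.0744 0.0938] yaw -7.86 SHIFT [ 0.1042  0.1996 -0.0062] TURN -0.7481
```

View pics/w2.png

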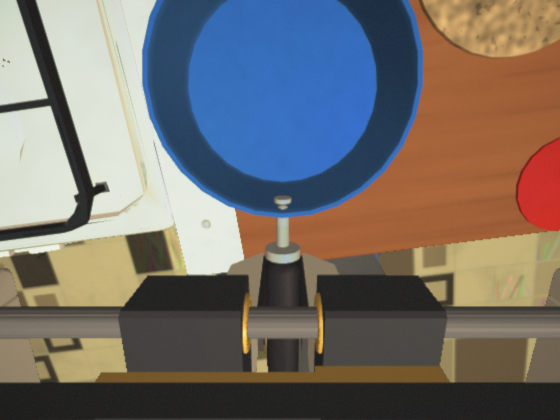

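```bash

python3 -m jog '[[[-1,0.01,0.02,-0.02,-0.1],[-1,0.023,0.045,-0.02,-0.2],[-1,0.036,0.07,-0.02,-0.3],[-1,0.049,0.095,-0.02,-0.4],[-1,0.062,0.12,-0.02,-0.5]]]' 
python3 - <<'E'
from h import *
th=np.radians(215); mat=np.array([.577,-.086]); g=mat+.09*np.array([np.cos(th),np.sin(th)]); plan(*g,.1,35)
E
```

```text
time: 3.92
tool_pos: [0.4722, -0.054, 0.1127]
tool_rot: [-3.14, 0.002, 0.368]
contact_force: [0.3, 0.6, -3.4]
opening: 0.0147
grip_force: 50.0
t 3.92 tcp [ 0.4722 -0.054   0.1127] yaw 21.09 SHIFT [-0.001   0.0892  0.0126] TURN -0.2428
```

```bash

python3 -m jog '[[[-1,0,0.03,0,-0.08],[-1,0,0.06,0,-0.16],[-1,0,0.087,0,-0.24],[-1,0,0.087,0,-0.24]]]' 
python3 - <<'E'
from h import *
c=cam("wrist"); im=robot.read_camera("wrist"); cv2.imwrite("pics/w3.png",im[:,:,::-1])
b=max(blobs(cmask(im,"blue",90,40)),key=cv2.contourArea); s=robot.observe()
for z in (s["tool_pos"][2]+.003,):
    print(circ(c,b,z,.056),circ(c,b,z))
c=cam("top"); im=robot.read_camera("top"); cv2.imwrite("pics/t3.png",im[:,:,::-1])
c=cam("scene"); im=robot.read_camera("scene"); cv2.imwrite("pics/s3.png",im[180:300,180:330,::-1].repeat(4,0).repeat(4,1))
plan(*s["tool_pos"][:2],.051,35)
E
```

```text
time: 4.25
tool_pos: [0.5049, -0.1387, 0.1126]
tool_rot: [3.14, 0.001, 0.603]
contact_force: [0.8, -1.4, -3.3]
opening: 0.0145
grip_force: 50.0
(array([ 0.57767591, -0.08698933]), np.float64(0.056), np.float64(0.00032203893235351814)) (array([ 0.51785061, -0.12875837]), np.float64(0.05), np.float64(nan))
t 4.4 tcp [ 0.5025 -0.1338  0.1126] yaw 34.44 SHIFT [-0.0004  0.0029  0.0616] TURN -0.0099
  return _methods._mean(a, axis=axis, dtype=dtype,
  ret = ret.dtype.type(ret / rcount)
```

View pics/s3.png

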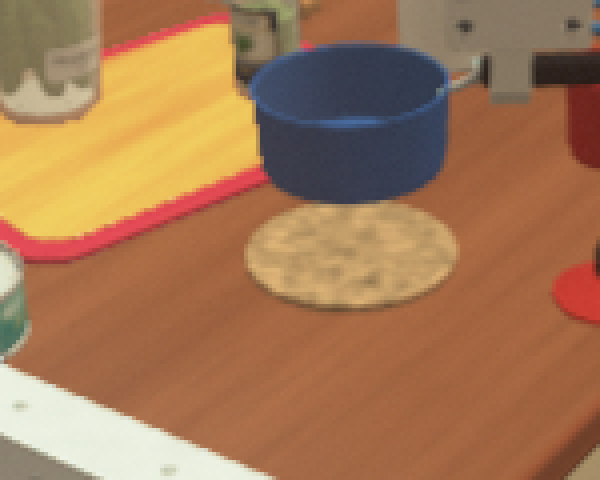

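The pan hangs level over the mat, which is at (350,255) in the crop. I'll lower it now.

```bash

python3 -m jog '[[[-1,0,0,0.02,0],[-1,0,0,0.04,0],[-1,0,0,0.05,0],[-1,0,0,0.054,0],[-1,0,0,0.056,0]]]' 
python3 -m jog '[[[-1,0,0,0.002,0],[-1,0,0,0.004,0],[-1,0,0,0.004,0]]]' 
```

```text
time: 4.82
tool_pos: [0.5031, -0.1334, 0.0575]
tool_rot: [-3.14, 0.001, 0.603]
contact_force: [-0.4, -0.7, -3.7]
opening: 0.0142
grip_force: 50.0
time: 5.07
tool_pos: [0.5042, -0.1344, 0.0547]
tool_rot: [3.14, -0.001, 0.603]
contact_force: [-0.9, -0.1, -1.8]
opening: 0.0145
grip_force: 50.0
```

```bash

python3 -m jog '[[[-1,0,0,0.001,0],[-1,0,0,0.002,0],[-1,0,0,0.002,0]]]' 
python3 -m jog '[[[-0.4,0,0,0,0],[-0.1,0,0,0,0],[-0.1,0,0,0,0],[-0.1,0,0,-0.02,0],[-0.1,0,0,-0.06,0]]]' 
python3 -m jog '[[[-0.1,0,0,-0.04,0],[-0.1,0,0,-0.08,0],[-0.1,0,0,-0.1,0],[-0.1,0,0,-0.1,0]]]' 
python3 - <<'E'
from h import *
c=cam("wrist"); im=robot.read_camera("wrist")
b=max(blobs(cmask(im,"blue",90,40)),key=cv2.contourArea)
r=circ(c,b,.056,.056);print(r); a=handle(c,im,r[0],.069,guess=3.7); print(np.degrees(a[0]),a[1:])
c=cam("top"); im=robot.read_camera("top"); cv2.imwrite("pics/t4.png",im[:,:,::-1])
for n,col,g in (("M","yellow",(.426,-.415)),("S","red",(.41,-.28))): plan(*g,.2,-5)
E
```

```text
time: 5.32
tool_pos: [0.504, -0.1347, 0.0528]
tool_rot: [3.14, -0.0, 0.602]
contact_force: [-2.3, -0.6, 2.0]
opening: 0.0148
grip_force: 50.0
time: 5.73
tool_pos: [0.5011, -0.1332, 0.109]
tool_rot: [-3.134, 0.005, 0.602]
contact_force: [0.1, -0.2, 0.3]
opening: 0.0399
grip_force: 0.0
time: 6.07
tool_pos: [0.5061, -0.1352, 0.2176]
tool_rot: [3.133, -0.006, 0.603]
contact_force: [0.9, -0.4, 0.2]
opening: 0.0414
grip_force: 0.0
(array([ 0.57439355, -0.0848232 ]), np.float64(0.056), np.float64(0.0006167106444037687))
213.0004723114438 (np.int64(247), np.float64(0.07510975621236302), np.float64(0.13907735435098298))
t 6.17 tcp [ 0.5039 -0.1343  0.2127] yaw 34.53 SHIFT [-0.2233  0.187   0.0127] TURN 0.69
t 6.17 tcp [ 0.5039 -0.1343  0.2127] yaw 34.53 SHIFT [-0.1599  0.0668  0.0126] TURN 0.69
```

```bash

python3 -m jog '[[[0,-0.03,0.025,0,0.1],[0,-0.06,0.05,0,0.2],[0,-0.09,0.075,0,0.3],[0,-0.12,0.1,0,0.4],[0,-0.15,0.125,0,0.5]]]' 
python3 - <<'E'
from h import *
plan(.43,-.415,.2,-5)
E
```

```text
time: 6.58
tool_pos: [0.4496, -0.3233, 0.2101]
tool_rot: [-3.139, 0.002, 0.098]
contact_force: [1.0, -0.5, 0.1]
opening: 0.0458
grip_force: 0.0
t 6.58 tcp [ 0.4496 -0.3233  0.2101] yaw 5.62 SHIFT [-0.0285  0.0894  0.0099] TURN 0.1853
```

```bash

python3 -m jog '[[[0,-0.01,0.03,0.02,0.09],[0,-0.02,0.06,0.03,0.185],[0,-0.028,0.089,0.04,0.185],[0,-0.028,0.089,0.04,0.185]]]' 
python3 - <<'E'
from h import *
c=cam("wrist"); im=robot.read_camera("wrist"); cv2.imwrite("pics/w5.png",im[:,:,::-1])
b=max(blobs(cmask(im,"yellow",130,60)),key=cv2.contourArea)
r=circ(c,b,.055,.045);print(r,circ(c,b,.055)); ctr=r[0]
a=handle(c,im,ctr,.068,guess=3.05); print(np.degrees(a[0]),a[1:])
g=ctr+.09*np.array([np.cos(a[0]),np.sin(a[0])]); plan(*g,.048,np.degrees(a[0])-180)
E
```

```text
time: 6.92
tool_pos: [0.4293, -0.4173, 0.1673]
tool_rot: [-3.139, 0.005, -0.087]
contact_force: [-0.0, 1.7, -0.7]
opening: 0.0458
grip_force: 0.0
(array([ 0.52920419, -0.42666166]), np.float64(0.045), np.float64(0.0005252831205653187)) (array([ 0.52932964, -0.42668362]), np.float64(0.044902141958558496), np.float64(0.0005237205121971006))
172.89841354682537 (np.int64(313), np.float64(0.07513065247649578), np.float64(0.1399815023801221))
t 6.97 tcp [ 0.4302 -0.415   0.1683] yaw -4.92 SHIFT [0.0103 0.0002 0.1203] TURN 0.0381
```

View pics/w5.png

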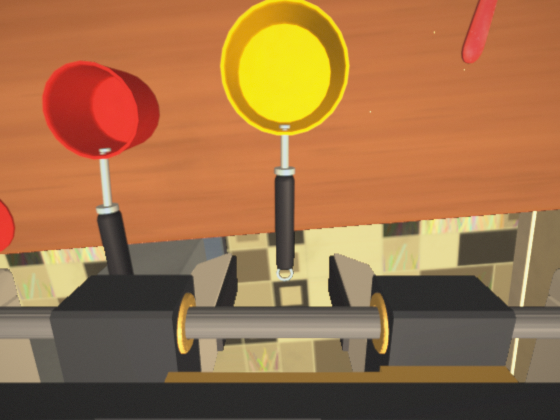

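The yellow pan is at (285,68) with its handle straight down at x=285, midway between the fingers.

```bash

python3 -m jog '[[[0,0.01,0.0,0.035,0.01],[0,0.01,0,0.07,0.01],[0,0.01,0,0.105,0.01],[0,0.01,0,0.12,0.01],[0,0.01,0,0.12,0.01]]]' 
python3 -m jog '[[[-1,0,0,0,0],[-1,0,0,0,0],[-1,0,0,0,0],[-1,0,0,0,0],[-1,0,0,0,0]]]' 50
python3 -m jog '[[[-1,0,0,0,0],[-1,0,0,-0.02,0],[-1,0,0,-0.05,0],[-1,0,0,-0.08,0],[-1,0,0,-0.08,0]]]'
python3 - <<'E'
from h import *
s=robot.observe(); 
c=cam("wrist"); im=robot.read_camera("wrist"); b=max(blobs(cmask(im,"yellow",130,60)),key=cv2.contourArea)
r=circ(c,b,s["tool_pos"][2]+.008,.045); R=Ro.from_euler("xyz",s["tool_rot"]).as_matrix()
print(r,"pan in tool",(R.T@(np.r_[r[0],s["tool_pos"][2]]-s["tool_pos"])).round(4)) 
plan(.576+.09*np.cos(np.radians(169)),-.086+.09*np.sin(np.radians(169)),.13,-11)
E
```

```text
time: 7.38
tool_pos: [0.4403, -0.4106, 0.0471]
tool_rot: [-3.134, 0.007, -0.091]
contact_force: [-0.7, 0.7, -0.3]
opening: 0.0458
grip_force: 0.0
time: 7.8
tool_pos: [0.4427, -0.4151, 0.0536]
tool_rot: [3.14, -0.002, -0.092]
contact_force: [-0.2, -0.7, -0.5]
opening: 0.0173
grip_force: 0.2
time: 8.22
tool_pos: [0.4442, -0.4169, 0.1384]
tool_rot: [3.134, -0.007, -0.092]
contact_force: [1.0, -1.8, -0.7]
opening: 0.0144
grip_force: 49.9
(array([ 0.53440109, -0.4238163 ]), np.float64(0.045), np.float64(0.0006601697538224705)) pan in tool [ 0.0905 -0.0014  0.0006]
t 8.27 tcp [ 0.4433 -0.416   0.1356] yaw -5.29 SHIFT [ 0.0121 -0.3498  0.004 ] TURN 0.0996
```

```bash

python3 -m jog '[[[-1,0,-0.01,-0.02,0],[-1,0,-0.045,-0.02,0],[-1,0.003,-0.085,-0.02,0],[-1,0.005,-0.125,-0.02,0],[-1,0.007,-0.165,-0.02,0]]]'
python3 -m jog '[[[-1,0.001,-0.04,0,0.02],[-1,0.002,-0.08,0,0.04],[-1,0.003,-0.12,0,0.06],[-1,0.004,-0.155,0,0.08],[-1,0.005,-0.18,0,0.1]]]'
python3 -m jog '[[[-1,0,0,0,0],[-1,0,0,0,0]]]'
python3 - <<'E'
from h import *
c=cam("wrist"); s=robot.observe(); print(s["contact_force"],s["torque"]); im=robot.read_camera("wrist"); cv2.imwrite("pics/w6.png",im[:,:,::-1])
b=max(blobs(cmask(im,"yellow",130,60)),key=cv2.contourArea)
r=circ(c,b,s["tool_pos"][2]+.005,.045);print(r)
b=cv2.convexHull(np.vstack(blobs(cmask(im,"blue",90,40))))
print(circ(c,b,.056,.056))
plan(*(s["tool_pos"][:2]+np.array([.576,-.086])-r[0]),.067,-11)
E
```

```text
time: 8.68
tool_pos: [0.4633, -0.2488, 0.1508]
tool_rot: [-3.14, 0.003, -0.093]
contact_force: [0.4, -0.1, -1.8]
opening: 0.0145
grip_force: 49.9
time: 9.1
tool_pos: [0.4846, -0.0689, 0.1509]
tool_rot: [-3.141, 0.003, -0.192]
contact_force: [0.7, 0.6, -2.3]
opening: 0.0149
grip_force: 49.9
time: 9.27
tool_pos: [0.4852, -0.0708, 0.1511]
tool_rot: [-3.142, 0.002, -0.189]
contact_force: [-0.2, 0.1, -2.1]
opening: 0.0147
grip_force: 49.9
[-0.19403468  0.0507587  -2.06290234] [0.0514196  0.21440119 0.00242377]
(array([ 0.57372938, -0.08760248]), np.float64(0.045), np.float64(0.0005528025521488297))Traceback (most recent call last):
  File "<stdin>", line 5, in <module>
    return _nx.concatenate(arrs, 0, dtype=dtype, casting=casting)
           ~~~~~~~~~~~~~~~^^^^^^^^^^^^^^^^^^^^^^^^^^^^^^^^^^^^^^^
ValueError: need at least one array to concatenate
```

View pics/w6.png

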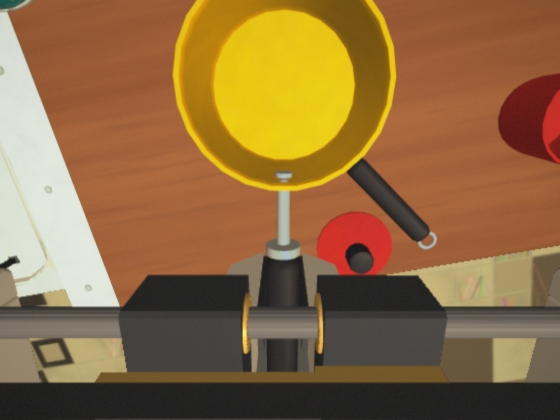

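Yellow pan hangs level over the mat, its rim at (284,75), hiding the blue pan. The blue handle runs from (355,165) to (425,240), fanned to the right. I'll lower it.

```bash

python3 -m jog '[[[-1,0.0017,-0.0019,0.02,0],[-1,0.0017,-0.0019,0.045,0],[-1,0.0017,-0.0019,0.065,0],[-1,0.0017,-0.0019,0.077,0],[-1,0.0017,-0.0019,0.08,0]]]'
python3 -m jog '[[[-1,0,0,0.002,0],[-1,0,0,0.004,0],[-1,0,0,0.005,0],[-1,0,0,0.005,0]]]'
```

```text
time: 9.73
tool_pos: [0.4862, -0.0717, 0.0696]
tool_rot: [-3.141, 0.005, -0.194]
contact_force: [0.0, 0.1, -2.7]
opening: 0.0149
grip_force: 49.9
time: 10.07
tool_pos: [0.4884, -0.071, 0.0677]
tool_rot: [3.141, -0.001, -0.193]
contact_force: [-0.1, 0.1, -1.4]
opening: 0.0145
grip_force: 49.9
```

```bash

python3 -m jog '[[[-1,0,0,0.001,0],[-1,0,0,0.002,0],[-1,0,0,0.002,0],[-1,0,0,0.002,0]]]'
```

```text
time: 10.4
tool_pos: [0.4881, -0.0706, 0.0654]
tool_rot: [3.141, -0.0, -0.192]
contact_force: [-0.2, -0.9, -2.4]
opening: 0.0144
grip_force: 49.9
```

```bash

python3 -m jog '[[[-1,0,0,0.001,0],[-1,0,0,0.002,0],[-1,0,0,0.002,0],[-1,0,0,0.002,0]]]'
python3 -m jog '[[[-1,0,0,0.001,0],[-1,0,0,0.002,0],[-1,0,0,0.002,0],[-1,0,0,0.002,0]]]'
```

```text
time: 10.73
tool_pos: [0.4881, -0.0706, 0.0634]
tool_rot: [3.141, -0.0, -0.192]
contact_force: [-1.1, 0.6, 0.7]
opening: 0.0147
grip_force: 49.9
time: 11.07
tool_pos: [0.4878, -0.0706, 0.0625]
tool_rot: [3.141, -0.0, -0.192]
contact_force: [-7.4, 1.8, 14.4]
opening: 0.0147
grip_force: 50.0
```

```bash

python3 -m jog '[[[-1,0,0,-0.0015,0],[-0.4,0,0,-0.0015,0],[-0.1,0,0,-0.0015,0],[-0.1,0,0,-0.0015,0],[-0.1,0,0,-0.01,0]]]' 
python3 -m jog '[[[-0.1,0,0,-0.03,0],[-0.1,0,0,-0.07,0],[-0.1,0,0,-0.11,0],[-0.1,0,0,-0.14,0],[-0.1,0,0,-0.14,0]]]' 
python3 - <<'E'
from h import *
c=cam("wrist"); im=robot.read_camera("wrist"); cv2.imwrite("pics/w7.png",im[:,:,::-1])
b=max(blobs(cmask(im,"yellow",130,60)),key=cv2.contourArea)
r=circ(c,b,.0645,.045); print("M rim if seated",r,circ(c,b,.0645)); a=handle(c,im,r[0],.0775,guess=2.95); print(np.degrees(a[0]),a[1:])
b=cv2.convexHull(max(blobs(cmask(im,"blue",90,40)),key=cv2.contourArea)); L=circ(c,b,.056,.056); print("L",L)
a=handle(c,im,L[0],.069,guess=3.7); print(np.degrees(a[0]),a[1:])
plan(.43,-.281,.2,-5)
E
```

```text
time: 11.48
tool_pos: [0.4871, -0.0704, 0.0701]
tool_rot: [-3.141, 0.003, -0.192]
contact_force: [0.2, 0.2, -0.6]
opening: 0.0366
grip_force: 0.0
time: 11.9
tool_pos: [0.4911, -0.0715, 0.2181]
tool_rot: [3.14, -0.012, -0.192]
contact_force: [1.5, -0.4, -0.3]
opening: 0.0414
grip_force: 0.0
M rim if seated (array([ 0.5736439, -0.0876552]), np.float64(0.045), np.float64(0.00044214595636310765)) (array([ 0.57469156, -0.08803332]), np.float64(0.04412251244202073), np.float64(0.0002391196581899899))
167.85455449010257 (np.int64(600), np.float64(0.07550863519395673), np.float64(0.13999801715366558))
L (array([ 0.57454274, -0.08427967]), np.float64(0.056), np.float64(0.0004388349548490059))
214.2262028114568 (np.int64(570), np.float64(0.07502128404702577), np.float64(0.13993019263078))
t 11.95 tcp [ 0.4898 -0.0711  0.2149] yaw -11.02 SHIFT [-0.0187  0.2175  0.015 ] TURN -0.105
```

View pics/w7.png

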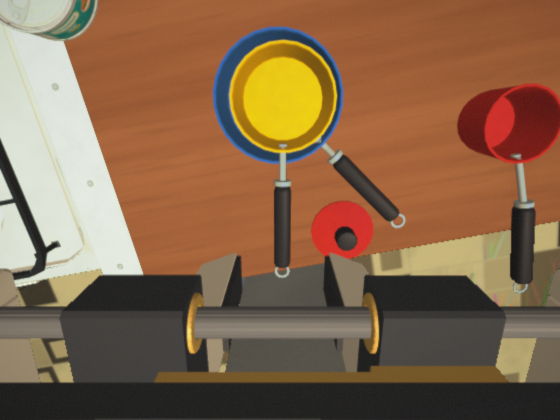

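The yellow pan is nested evenly in the blue one (rims at (283,97) and (278,95)), and the handles are about 46° apart. Next is the red pan at (520,122).

```bash

python3 -m jog '[[[0,-0.004,0.04,0.01,-0.02],[0,-0.008,0.08,0.02,-0.04],[0,-0.012,0.12,0.02,-0.06],[0,-0.016,0.16,0.02,-0.08],[0,-0.019,0.2,0.02,-0.105]]]' 
python3 -m jog '[[[0,0,0.017,0.02,0],[0,0,0.017,0.02,0],[0,0,0.017,0.02,0]]]' 
python3 - <<'E'
from h import *
c=cam("wrist"); im=robot.read_camera("wrist"); cv2.imwrite("pics/w8.png",im[:,:,::-1])
b=max(blobs(cmask(im,"red",130,40)),key=cv2.contourArea)
r=circ(c,b,.06,.034);print(r,circ(c,b,.06)); ctr=r[0]
a=handle(c,im,ctr,.073,guess=3.05,r1=.115); print(np.degrees(a[0]),a[1:])
g=ctr+.09*np.array([np.cos(a[0]),np.sin(a[0])]); plan(*g,.053,np.degrees(a[0])-180)
E
```

```text
time: 12.37
tool_pos: [0.4296, -0.2643, 0.19]
tool_rot: [-3.14, 0.002, -0.086]
contact_force: [0.7, 0.6, -0.4]
opening: 0.0458
grip_force: 0.0
time: 12.62
tool_pos: [0.4283, -0.2801, 0.1694]
tool_rot: [-3.139, 0.004, -0.09]
contact_force: [0.1, 0.5, 0.6]
opening: 0.0458
grip_force: 0.0
(array([ 0.51369934, -0.28745084]), np.float64(0.034), np.float64(0.0003528765370840971)) (array([ 0.51458476, -0.28748003]), np.float64(0.033301978661556986), np.float64(0.00021104104940252653))
174.6001826680375 (np.int64(149), np.float64(0.07533592717362202), np.float64(0.114421420886458))
t 12.67 tcp [ 0.429  -0.2795  0.1703] yaw -5.06 SHIFT [-4.700e-03  1.000e-04  1.173e-01] TURN 0.006
```

View pics/w8.png

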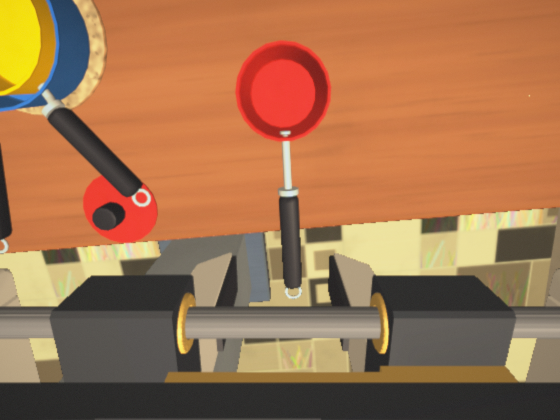

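The red pan is at (283,90); its handle leans right to (293,290), so about 177.5°, and the gripper must shift about 4.5 mm in +y.

```bash

python3 -m jog '[[[0,-0.004,0.0045,0.035,-0.045],[0,-0.004,0.0045,0.07,-0.045],[0,-0.004,0.0045,0.1,-0.045],[0,-0.004,0.0045,0.116,-0.045],[0,-0.004,0.0045,0.116,-0.045]]]' 
python3 -m jog '[[[-1,0,0,0,0],[-1,0,0,0,0],[-1,0,0,0,0],[-1,0,0,0,0],[-1,0,0,0,0]]]' 50
python3 -m jog '[[[-1,0,0,0,0],[-1,0,0,0,0],[-1,0,0,-0.03,0],[-1,0,0,-0.06,0],[-1,0,0,-0.1,0]]]'
python3 - <<'E'
from h import *
s=robot.observe(); 
c=cam("wrist"); im=robot.read_camera("wrist"); b=max(blobs(cmask(im,"red",130,40)),key=cv2.contourArea)
r=circ(c,b,s["tool_pos"][2]+.007,.034); R=Ro.from_euler("xyz",s["tool_rot"]).as_matrix()
print(r,"pan in tool",(R.T@(np.r_[r[0],s["tool_pos"][2]]-s["tool_pos"])).round(4)) 
plan(.574+.09*np.cos(np.radians(123)),-.0875+.09*np.sin(np.radians(123)),.16,-57)
E
```

```text
time: 13.08
tool_pos: [0.424, -0.2814, 0.0524]
tool_rot: [-3.137, 0.005, -0.04]
contact_force: [-0.6, 0.0, -0.2]
opening: 0.0461
grip_force: 0.0
time: 13.5
tool_pos: [0.4258, -0.2847, 0.0564]
tool_rot: [3.14, -0.002, -0.042]
contact_force: [-0.2, -0.2, -0.3]
opening: 0.0175
grip_force: 0.0
time: 13.92
tool_pos: [0.4238, -0.2832, 0.1543]
tool_rot: [-3.138, 0.005, -0.043]
contact_force: [1.0, -1.8, -2.1]
opening: 0.0143
grip_force: 50.0
(array([ 0.50788705, -0.28656025]), np.float64(0.034), np.float64(0.0013723124433917878)) pan in tool [ 0.0841 -0.0003 -0.0004]
t 13.97 tcp [ 0.4274 -0.2863  0.1633] yaw -2.42 SHIFT [ 0.0858 -0.2782  0.0022] TURN 0.9526
```

```bash

python3 -m jog '[[[-1,0.01,-0.02,0,0.11],[-1,0.02,-0.055,0,0.22],[-1,0.03,-0.09,0,0.33],[-1,0.04,-0.125,0,0.44],[-1,0.05,-0.16,0,0.55]]]'
python3 - <<'E'
from h import *
plan(.574+.09*np.cos(np.radians(123)),-.0875+.09*np.sin(np.radians(123)),.16,-57)
E
```

```text
time: 14.38
tool_pos: [0.4819, -0.1251, 0.1549]
tool_rot: [3.141, 0.0, -0.599]
contact_force: [0.3, -0.7, -2.0]
opening: 0.0148
grip_force: 50.0
t 14.38 tcp [ 0.4819 -0.1251  0.1549] yaw -34.29 SHIFT [-0.0282 -0.1177 -0.0051] TURN 0.3963
```

```bash

python3 -m jog '[[[-1,-0.008,-0.03,0,0.1],[-1,-0.016,-0.06,0,0.2],[-1,-0.023,-0.09,0,0.3],[-1,-0.028,-0.118,0,0.396],[-1,-0.028,-0.118,0,0.396]]]'
python3 -m jog '[[[-1,0,0,0,0],[-1,0,0,0,0]]]'
python3 - <<'E'
from h import *
c=cam("wrist"); s=robot.observe(); print(s["contact_force"],s["torque"]); im=robot.read_camera("wrist"); cv2.imwrite("pics/w9.png",im[:,:,::-1])
R=Ro.from_euler("xyz",s["tool_rot"]).as_matrix()
b=[x for x in blobs(cmask(im,"red",130,40),400)]; print([(cv2.contourArea(x),x.mean((0,1)).round()) for x in b])
b=max(b,key=cv2.contourArea)
r=circ(c,b,s["tool_pos"][2]+.007,.034);print(r,(R.T@(np.r_[r[0],s["tool_pos"][2]]-s["tool_pos"])).round(4))
plan(*(s["tool_pos"][:2]+np.array([.574,-.0875])-r[0]),.072,-57)
E
```

```text
time: 14.8
tool_pos: [0.5257, -0.0089, 0.1549]
tool_rot: [-3.14, 0.001, -0.99]
contact_force: [-1.4, 0.3, -1.2]
opening: 0.0148
grip_force: 50.0
time: 14.97
tool_pos: [0.5242, -0.0134, 0.1548]
tool_rot: [3.141, 0.0, -0.986]
contact_force: [0.2, -0.5, -1.6]
opening: 0.0144
grip_force: 50.0
[ 0.18176117 -0.50322789 -1.63316063] [ 0.20231438  0.06384504 -0.003923  ]
[(5190.5, array([450., 150.])), (23161.5, array([282.,  76.])), (4599.0, array([81., 55.]))]
(array([ 0.57034468, -0.08387953]), np.float64(0.034), np.float64(0.0013601956666800263)) [ 0.0843  0.0004 -0.    ]
t 15.02 tcp [ 0.5241 -0.0139  0.1549] yaw -56.59 SHIFT [ 0.0047 -0.0014  0.0829] TURN 0.0071
```

View pics/w9.png

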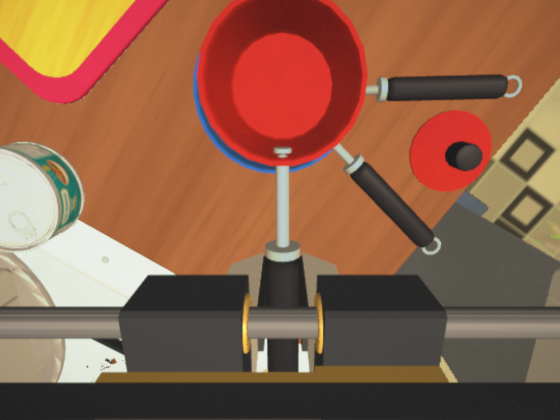

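```bash
python3 - <<'E'
from h import *
im=cv2.cvtColor(cv2.imread("pics/w9.png"),cv2.COLOR_BGR2RGB); c=cam("wrist"); s=robot.observe(); R=Ro.from_euler("xyz",s["tool_rot"]).as_matrix()
b=max(blobs(cmask(im,"red",130,40)),key=cv2.contourArea)[:,0]; b=b[b[:,1]>3]
for dz in (.003,.007,.011):
    P=ray(c,b,s["tool_pos"][2]+dz); f=least_squares(lambda v:np.hypot(*(P-v[:2]).T)-v[2],[*P.mean(0),.034],loss="soft_l1",f_scale=.001)
    print(f.x,np.sqrt(np.mean(f.fun**2)),(R.T@(np.r_[f.x[:2],0]-s["tool_pos"]))[:2])
    plan(*(s["tool_pos"][:2]+np.array([.574,-.0875])-f.x[:2]),.072,-57)
E
```

```text
[ 0.57261462 -0.08806496  0.03336765] 0.0001732622441375359 [0.08866351 0.00023327]
t 15.02 tcp [ 0.5241 -0.0139  0.1549] yaw -56.59 SHIFT [ 0.0003 -0.0015  0.0829] TURN 0.0071
[ 0.57250052 -0.08789442  0.03245839] 0.0001685408957016047 [0.08845832 0.00023462]
t 15.02 tcp [ 0.5241 -0.0139  0.1549] yaw -56.59 SHIFT [ 0.0005 -0.0015  0.0829] TURN 0.0071
[ 0.57238642 -0.08772388  0.03154914] 0.00016381955334226968 [0.08825314 0.00023598]
t 15.02 tcp [ 0.5241 -0.0139  0.1549] yaw -56.59 SHIFT [ 0.0007 -0.0015  0.0829] TURN 0.0071
```

The red pan is centred over the yellow to within 2 mm; the blue and yellow handles and the lid are clear to the right. I'll lower it.

```bash

python3 -m jog '[[[-1,0,-0.0015,0.02,0],[-1,0,-0.0015,0.045,0],[-1,0,-0.0015,0.065,0],[-1,0,-0.0015,0.075,0],[-1,0,-0.0015,0.079,0]]]'
python3 -m jog '[[[-1,0,0,0.001,0],[-1,0,0,0.003,0],[-1,0,0,0.003,0],[-1,0,0,0.003,0]]]'
python3 -m jog '[[[-1,0,0,0.001,0],[-1,0,0,0.002,0],[-1,0,0,0.002,0],[-1,0,0,0.002,0]]]'
```

```text
time: 15.43
tool_pos: [0.5247, -0.0132, 0.0746]
tool_rot: [3.139, 0.002, -0.989]
contact_force: [-0.6, -0.5, -2.1]
opening: 0.0146
grip_force: 50.0
time: 15.77
tool_pos: [0.5265, -0.0125, 0.0741]
tool_rot: [-3.14, -0.001, -0.988]
contact_force: [-0.1, -0.0, -2.0]
opening: 0.0145
grip_force: 50.0
time: 16.1
tool_pos: [0.5259, -0.0122, 0.0713]
tool_rot: [-3.142, -0.0, -0.988]
contact_force: [-0.3, 0.3, -1.8]
opening: 0.0149
grip_force: 50.0
```

```bash

python3 -m jog '[[[-1,0,0,0.001,0],[-1,0,0,0.002,0],[-1,0,0,0.002,0],[-1,0,0,0.002,0]]]'
python3 -m jog '[[[-1,0,0,0.001,0],[-1,0,0,0.0015,0],[-1,0,0,0.0015,0],[-1,0,0,0.0015,0]]]'
```

```text
time: 16.43
tool_pos: [0.526, -0.0123, 0.0693]
tool_rot: [-3.141, -0.0, -0.988]
contact_force: [-0.6, -1.1, -0.4]
opening: 0.0146
grip_force: 50.0
time: 16.77
tool_pos: [0.5259, -0.0119, 0.0687]
tool_rot: [-3.141, -0.0, -0.988]
contact_force: [-3.3, 3.3, 9.0]
opening: 0.0148
grip_force: 50.0
```

```bash

python3 -m jog '[[[-1,0,0,-0.001,0],[-0.4,0,0,-0.001,0],[-0.1,0,0,-0.001,0],[-0.1,0,0,-0.001,0],[-0.1,0,0,-0.01,0]]]' 
python3 -m jog '[[[-0.1,0,0,-0.03,0],[-0.1,0,0,-0.07,0],[-0.1,0,0,-0.11,0],[-0.1,0,0,-0.14,0],[-0.1,0,0,-0.14,0]]]' 
python3 -m jog '[[[-0.1,0,0,0,0],[-0.1,0,0,0,0]]]' 
python3 - <<'E'
from h import *
c=cam("wrist"); im=robot.read_camera("wrist"); cv2.imwrite("pics/w10.png",im[:,:,::-1])
def full(b,z,r):
    b=b[:,0]; b=b[(b[:,1]>3)&(b[:,0]>3)&(b[:,0]<556)]; P=ray(c,b,z); f=least_squares(lambda v:np.hypot(*(P-v[:2]).T)-v[2],[*P.mean(0),r],loss="soft_l1",f_scale=.001); return f.x.round(4),np.sqrt(np.mean(f.fun**2)).round(5)
bs=blobs(cmask(im,"red",130,40),400)
for b in bs: print(b.mean((0,1)).round(),full(b,.073,.034),full(b,.0065,.034))
for col,z,r in (("yellow",.0645,.045),("blue",.056,.056)):
    for b in blobs(cmask(im,col,130 if col=="yellow" else 90,50),300): print(col,b.mean((0,1)).round(),full(cv2.convexHull(b),z,r))
plan(.4275,-.1261,.15,-90)
E
```

```text
time: 17.18
tool_pos: [0.5248, -0.0122, 0.0764]
tool_rot: [3.139, 0.002, -0.988]
contact_force: [-0.1, 0.1, 0.1]
opening: 0.037
grip_force: 0.0
time: 17.6
tool_pos: [0.529, -0.0128, 0.225]
tool_rot: [-3.132, -0.009, -0.988]
contact_force: [1.8, -1.0, 0.2]
opening: 0.0416
grip_force: 0.0
time: 17.77
tool_pos: [0.5253, -0.0122, 0.2173]
tool_rot: [3.141, 0.001, -0.988]
contact_force: [-0.8, 0.3, 0.2]
opening: 0.0416
grip_force: 0.0
[424. 142.] (array([ 0.4533, -0.1174,  0.028 ]), np.float64(0.00026)) (array([ 0.427 , -0.1258,  0.0344]), np.float64(0.00032))
[281.  89.] (array([ 0.5745, -0.0868,  0.033 ]), np.float64(0.00025)) (array([ 0.5757, -0.0882,  0.0404]), np.float64(0.00031))
[101.  49.] (array([ 0.7299, -0.0657,  0.0625]), np.float64(0.00847)) (array([ 0.7663, -0.0625,  0.0767]), np.float64(0.0104))
yellow [330. 376.] (array([-0.4091,  1.3021,  1.4272]), np.float64(0.00611))
yellow [372. 323.] (array([0.4141, 0.0829, 0.0586]), np.float64(0.00528))
yellow [193. 324.] (array([0.4755, 0.1257, 0.0641]), np.float64(0.00539))
yellow [282.  88.] (array([ 0.5747, -0.0881,  0.0445]), np.float64(0.00015))
yellow [92. 23.] (array([ 0.7363, -0.0677,  0.0633]), np.float64(0.00396))
blue [303. 146.] (array([ 0.5536, -0.0719,  0.0307]), np.float64(0.00324))
blue [277.  80.] (array([ 0.5757, -0.0839,  0.0551]), np.float64(0.00012))
t 17.82 tcp [ 0.525  -0.0122  0.2166] yaw -56.63 SHIFT [0.0416 0.144  0.0668] TURN 0.5825
```

View pics/w10.png

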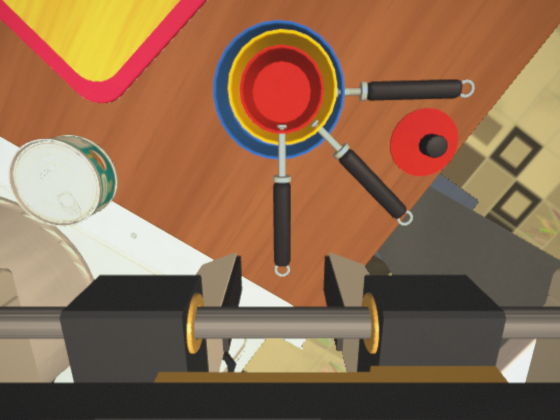

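The red pan is nested and the handles are fanned by about 45° each. The lid is at (424,142), with its knob leaning towards (433,146) from perspective. I'll go to the lid.

```bash

python3 -m jog '[[[0,0.01,0.036,0,0.08],[0,0.02,0.072,0,0.16],[0,0.03,0.108,0.02,0.24],[0,0.042,0.144,0.05,0.32],[0,0.042,0.144,0.08,0.32]]]' 
python3 -m jog '[[[0,0,0,0,0],[0,0,0,0,0]]]' 
python3 - <<'E'
from h import *
c=cam("wrist"); im=robot.read_camera("wrist")
bs=blobs(cmask(im,"red",130,40),400)
for b in bs:
    b=b[:,0]; b=b[(b[:,1]>3)&(b[:,0]>3)&(b[:,0]<556)]; P=ray(c,b,.0065); f=least_squares(lambda v:np.hypot(*(P-v[:2]).T)-v[2],[*P.mean(0),.034],loss="soft_l1",f_scale=.001)
    print(b.mean(0),f.x.round(4),np.sqrt(np.mean(f.fun**2)).round(5))
    if abs(f.x[2]-.0345)<.002: plan(*f.x[:2],.026,-75)
k=cv2.inRange(hsv(im),(0,0,0),(180,255,60)); cv2.imwrite("pics/w11.png",im[:,:,::-1])
E
```

```text
time: 18.23
tool_pos: [0.4265, -0.1293, 0.1372]
tool_rot: [3.141, -0.002, -1.315]
contact_force: [1.5, -0.2, 0.0]
opening: 0.0463
grip_force: 0.0
time: 18.4
tool_pos: [0.4274, -0.1261, 0.1363]
tool_rot: [3.137, 0.004, -1.309]
contact_force: [0.8, 0.5, 0.4]
opening: 0.0457
grip_force: 0.0
[ 65.46511628 224.81395349] [ 0.6046 -0.0561  0.0483] 0.00451
[281.26637555 201.42358079] [ 0.427  -0.1262  0.0342] 0.00026
t 18.45 tcp [ 0.4289 -0.1263  0.1377] yaw -74.94 SHIFT [-0.0004  0.0017  0.1117] TURN 0.001
```

View pics/w11.png

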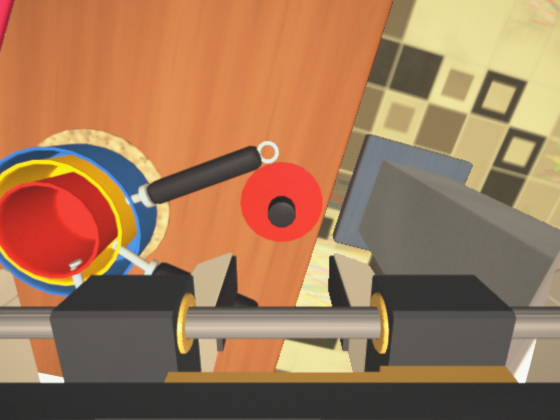

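The lid knob at (281,208) is midway between the fingers, and the handles are clear of them. I'll descend and grasp.

```bash

python3 -m jog '[[[-0.2,0,0.001,0.03,0],[-0.2,0,0.001,0.06,0],[-0.2,0,0.001,0.09,0],[-0.2,0,0.001,0.108,0],[-0.2,0,0.001,0.108,0]]]' 
python3 -m jog '[[[-0.2,0,0,0,0],[-0.2,0,0,0,0]]]' 
```

```text
time: 18.87
tool_pos: [0.4276, -0.1256, 0.0281]
tool_rot: [3.139, 0.002, -1.306]
contact_force: [-0.1, 0.2, -0.4]
opening: 0.0367
grip_force: 0.0
time: 19.03
tool_pos: [0.4295, -0.127, 0.0314]
tool_rot: [-3.139, -0.002, -1.307]
contact_force: [0.3, -0.3, 0.3]
opening: 0.0368
grip_force: 0.0
```

```bash

python3 -m jog '[[[-0.2,0,0,0.0035,0],[-0.2,0,0,0.0035,0],[-1,0,0,0.0035,0],[-1,0,0,0.0035,0],[-1,0,0,0.0035,0]]]' 30
python3 -m jog '[[[-1,0,0,0,0],[-1,0,0,0,0],[-1,0,0,0,0],[-1,0,0,-0.02,0],[-1,0,0,-0.05,0]]]' 
python3 -m jog '[[[-1,0,0,-0.03,0],[-1,0,0,-0.065,0],[-1,0,0,-0.09,0],[-1,0,0,-0.09,0],[-1,0,0,-0.09,0]]]' 
python3 - <<'E'
from h import *
c=cam("wrist"); im=robot.read_camera("wrist"); cv2.imwrite("pics/w12.png",im[:,:,::-1]); s=robot.observe();R=Ro.from_euler("xyz",s["tool_rot"]).as_matrix()
for b in blobs(cmask(im,"red",130,40),400):
    b=b[:,0]; b=b[(b[:,1]>3)&(b[:,0]>3)&(b[:,0]<556)]
    for z in (s["tool_pos"][2]-.02,.073):
        P=ray(c,b,z); f=least_squares(lambda v:np.hypot(*(P-v[:2]).T)-v[2],[*P.mean(0),.034],loss="soft_l1",f_scale=.001)
        print(b.mean(0),z,f.x.round(4),np.sqrt(np.mean(f.fun**2)).round(5),(R.T@(np.r_[f.x[:2],0]-s["tool_pos"]))[:2])
plan(.5745,-.087,.14,-75)
E
```

```text
time: 19.45
tool_pos: [0.428, -0.127, 0.0266]
tool_rot: [-3.141, -0.001, -1.308]
contact_force: [0.6, 0.4, 3.3]
opening: 0.0211
grip_force: 26.4
time: 19.87
tool_pos: [0.4258, -0.126, 0.0747]
tool_rot: [3.137, 0.004, -1.308]
contact_force: [0.3, -1.2, -1.7]
opening: 0.021
grip_force: 30.0
time: 20.28
tool_pos: [0.4282, -0.1271, 0.1671]
tool_rot: [-3.14, -0.002, -1.308]
contact_force: [-0.5, -0.3, -1.3]
opening: 0.0215
grip_force: 30.0
[282.16573034 241.30898876] 0.1457864713142555 [ 0.4311 -0.1399  0.0234] 0.00754 [ 0.01375679 -0.00020409]
[282.16573034 241.30898876] 0.073 [ 0.4238 -0.112   0.0332] 0.01077 [-0.0151282  -0.00041864]
[ 82.78388278 212.37362637] 0.1457864713142555 [ 0.533  -0.1254  0.026 ] 0.0022 [ 0.02619207 -0.10241246]
[ 82.78388278 212.37362637] 0.073 [ 0.5691 -0.0914  0.0372] 0.00317 [ 0.00266553 -0.14608158]
[22.45581395 64.50697674] 0.1457864713142555 [-0.4648  0.0507  1.0571] 0.00512 [-0.40276685  0.81553179]
[22.45581395 64.50697674] 0.073 [-1.428   0.3038  2.099 ] 0.0075 [-0.8971489   1.68004374]
t 20.33 tcp [ 0.4274 -0.1267  0.1658] yaw -74.96 SHIFT [-0.0002 -0.1524  0.0257] TURN 0.0007
```

```bash

python3 -m jog '[[[-1,0,-0.03,0,0],[-1,0,-0.07,0,0],[-1,0,-0.11,0,0],[-1,0,-0.14,0,0],[-1,0,-0.1525,0,0]]]' 
python3 -m jog '[[[-1,0,0,0.02,0],[-1,0,0,0.04,0],[-1,0,0,0.05,0],[-1,0,0,0.05,0],[-1,0,0,0.05,0]]]' 
python3 - <<'E'
from h import *
for i in range(3):
    robot.read_camera("top"); plan(.5745,-.087,.0955,-75)
im=robot.read_camera("scene"); cv2.imwrite("pics/s12.png",im[:,:,::-1])
E
```

```text
time: 20.75
tool_pos: [0.5774, -0.0859, 0.1634]
tool_rot: [3.14, 0.002, -1.307]
contact_force: [-0.9, -0.8, -2.1]
opening: 0.0213
grip_force: 30.0
time: 21.17
tool_pos: [0.5743, -0.0872, 0.1149]
tool_rot: [3.139, 0.002, -1.309]
contact_force: [-0.0, -0.0, -0.2]
opening: 0.021
grip_force: 30.0
t 21.22 tcp [ 0.575  -0.0874  0.1161] yaw -74.97 SHIFT [-0.0006  0.0004  0.0206] TURN 0.0004
t 21.27 tcp [ 0.5754 -0.0876  0.1168] yaw -74.97 SHIFT [-0.0008  0.0008  0.0213] TURN 0.0005
t 21.32 tcp [ 0.5756 -0.0876  0.1172] yaw -74.98 SHIFT [-0.0009  0.0009  0.0217] TURN 0.0004
```

```bash

python3 -m jog '[[[-1,-0.001,0.001,0.008,0],[-1,-0.001,0.001,0.014,0],[-1,-0.001,0.001,0.016,0],[-1,-0.001,0.001,0.017,0],[-1,-0.001,0.001,0.017,0]]]' 
python3 -m jog '[[[-1,0,0,0.001,0],[-1,0,0,0.002,0],[-1,0,0,0.002,0],[-1,0,0,0.002,0]]]' 
```

```text
time: 21.78
tool_pos: [0.5736, -0.0865, 0.0988]
tool_rot: [3.141, 0.0, -1.308]
contact_force: [-0.7, 0.2, -0.7]
opening: 0.0212
grip_force: 30.0
time: 22.12
tool_pos: [0.5739, -0.0866, 0.0972]
tool_rot: [-3.142, -0.0, -1.308]
contact_force: [-0.2, -0.5, -0.6]
opening: 0.0207
grip_force: 30.0
```

```bash

python3 -m jog '[[[-1,0,0,0.001,0],[-1,0,0,0.0015,0],[-1,0,0,0.0015,0],[-1,0,0,0.0015,0]]]' 
python3 -m jog '[[[-1,0,0,0.001,0],[-1,0,0,0.001,0],[-1,0,0,0.001,0]]]' 
```

```text
time: 22.45
tool_pos: [0.5739, -0.0866, 0.0958]
tool_rot: [-3.141, -0.0, -1.308]
contact_force: [-0.9, 0.3, -0.3]
opening: 0.0213
grip_force: 30.0
time: 22.7
tool_pos: [0.574, -0.0866, 0.0957]
tool_rot: [-3.141, -0.001, -1.308]
contact_force: [-1.2, 0.9, 6.9]
opening: 0.0211
grip_force: 30.0
```

Contact is at the expected height (TCP 0.0957). I'll release and check.

```bash

python3 -m jog '[[[-1,0,0,-0.0007,0],[-0.6,0,0,-0.0007,0],[-0.2,0,0,-0.0007,0],[-0.2,0,0,-0.0007,0],[-0.2,0,0,-0.01,0]]]' 
python3 -m jog '[[[-0.2,0,0,-0.03,0],[-0.2,0,0,-0.07,0],[-0.2,0,0,-0.11,0],[-0.2,0,0,-0.11,0],[-0.2,0,0,-0.11,0]]]' 
python3 - <<'E'
from h import *
c=cam("wrist"); im=robot.read_camera("wrist"); cv2.imwrite("pics/w13.png",im[:,:,::-1])
def fit(b,z,r):
    b=b[:,0]; b=b[(b[:,1]>3)&(b[:,0]>3)&(b[:,0]<556)]; P=ray(c,b,z); f=least_squares(lambda v:np.hypot(*(P-v[:2]).T)-v[2],[*P.mean(0),r],loss="soft_l1",f_scale=.001); return f.x.round(4),np.sqrt(np.mean(f.fun**2)).round(5)
for col,z,r in (("red",.0755,.0345),("yellow",.0645,.045),("blue",.056,.056)):
    for b in blobs(cmask(im,col,130 if col!="blue" else 90,50),1500): print(col,b.mean((0,1)).round(),cv2.contourArea(b),fit(cv2.convexHull(b),z,r))
E
```

```text
time: 23.12
tool_pos: [0.5727, -0.0863, 0.1031]
tool_rot: [3.138, 0.002, -1.308]
contact_force: [-0.5, 0.5, -0.2]
opening: 0.0349
grip_force: 0.0
time: 23.53
tool_pos: [0.5751, -0.0869, 0.218]
tool_rot: [-3.136, -0.003, -1.308]
contact_force: [-1.5, -0.1, -1.2]
opening: 0.0366
grip_force: 0.0
red [284. 200.] 4786.0 (array([ 0.5731, -0.087 ,  0.0347]), np.float64(0.0011))
red [147. 147.] 5842.5 (array([ 0.7327, -0.1381,  0.1258]), np.float64(0.00798))
yellow [320. 376.] 4078.5 (array([0.2226, 1.0591, 1.0155]), np.float64(0.00647))
yellow [284. 195.] 2184.5 (array([ 0.5744, -0.0882,  0.0445]), np.float64(0.00035))
yellow [101.  86.] 34897.0 (array([ 0.7458, -0.1183,  0.0988]), np.float64(0.01442))
blue [278. 188.] 2215.0 (array([ 0.5756, -0.0841,  0.055 ]), np.float64(0.00017))
```

The lid fit gives radius 34.7 mm, centred at (0.573, -0.087) at seated height, so it sits within 2 mm of the small pan's axis. I'll hand in.

```bash
python3 -m jog '[[[-0.2,0,0,0,0],[-0.2,0,0,0,0],[-0.2,0,0,0,0]]]'; python3 -c "
from cell import robot
print(robot.hand_in())"
```

```text
time: 23.83
tool_pos: [0.5733, -0.0864, 0.2133]
tool_rot: [3.139, 0.001, -1.308]
contact_force: [-0.3, 0.4, -0.3]
opening: 0.0367
grip_force: 0.0
the job is handed in; nothing more can be done
None
```

The pan set is stacked on the mat with the handles fanned about 45° apart the same way round and the lid on the small pan; I handed it in at about 24 s, and the hand-in gave no verdict back.

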